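# Open the clamshell foil press and hold it up

## Robot

A 7-joint arm with a two-finger parallel gripper is mounted at the origin on the work surface. World frame = base frame: x ahead of the robot, y to its left, z up, the work surface at z = 0. Lengths are in m, angles in rad, forces in N, time in s.
With the tool pointing down it reaches from about 0.425 to 0.925 m from the base axis. Payload 6.8 kg.
Tool frame: the origin (TCP) lies at the very end of the fingers, on their centre line; the grasp point (between the pads) lies 19 mm behind it; z points along the fingers, y is the line along which they close (so a half turn about z gives the same grasp; the last joint's range is limited). The gripper opens to 85 mm and grips with 20 to 120 N. Pads are 22 mm wide; open, the fingers measure 114 mm over their backs; the gripper's body (76 mm by 85 mm) begins 54 mm behind the grasp point. The pads swing forward as they close: fully open they stand 13 mm farther back than shut.
Start: joints at [-1.216, 0.477, 0.022, 1.555, -0.011, 1.109, -0.083], TCP at [0.301, 0.604, 0.231] pointing down, gripper open.
Joint ranges: [-2.96, 2.96], [-0.34, 2.1], [-1.41, 1.46], [0.24, 2.44], [-1.37, 4.51], [0.17, 1.92], [-2.96, 2.96]. Speed limits (rad/s): [2.39, 2.39, 3.14, 3.14, 3.14, 3.14, 3.14].

## Interface

Orientations are given as a rotation vector (axis times angle).
In Python, from bench import r gives the robot as it stands.
- The arm moves only by the tool play_rows, never from a script. Its argument "targets" is text: rows parted by semicolons, each of 5 numbers parted by spaces: the closure, from -1 (fully open) to 1 (shut), then the shift along the tool's x, y, z in m, then the turn about the tool's z in rad. In form: gripper dx dy dz spin; .... A call has 1 to 8 rows; each row is the pose to reach, as a shift and turn from the pose commanded when the call began, along the tool's axes at that moment; what a row does not reach only later rows make up. A row lasts 1/12 s, in which the tool goes at most 41.7 mm and 7.16 degrees, less where a joint would pass 70% of its speed; a pose out of reach is approached as far as the arm can. A call with a gripper value outside its range is refused whole. The fingers move at their own pace and stop on an object; "squeeze" is the grip in N (left out, the last holds). Time passes only in rows, so rows that repeat a pose let the fingers close. It gives the time, the measured TCP pose, the force, the opening and the grip force at its end, in the units of the state.
- r.get_obs(): the state, without advancing time (a new reading comes with each control period).
- r.grab_frame(name): name is "side" or "top" or "wrist"; returns the picture (400x640x3 uint8, red, green, blue); there is no depth.
- r.camera_info(name): a dict with "fov_y" (degrees; the focal length in pixels is half the picture's height over the tangent of half this angle, whatever the lens; pixels are square), "cx", "cy" (the principal point, pixels), "position" and "rotation" of the camera in the world. Camera axes: x right, y down, z forward; pixel columns grow to the right and rows downward; lengths in m; the calibration is good to about 2 mm. A picture is of the moment at which its call begins: read the wrist's pose just before it. camera_info takes no time and is no camera call; for the wrist camera it gives the pose at the moment of the call.
- r.hand_in(): hands the job in; it is judged then, once.
The state is a dict: "clock": time; "joints": joint angles; "qvel": joint speeds; "tau": joint torques, N m; "tcp_pos": TCP position; "orientation": TCP orientation; "contact_force": force on the tool from outside, world axes, zero at the start; "moment": the same for the moment, N m; "grip_width": finger opening in m; "gripper_force": force on a finger pad.
Only numpy, scipy, OpenCV 4.12 (cv2) and the standard library are available. Lean on these libraries where they do the work, as an engineer would, in place of code of your own. Each camera call takes 0.05 s, during which the arm holds its last target. There are 200 camera calls.

## Task

The leather tag in the small hot-foil press has been stamped. First turn the black heat dial down until its white pointer stands on the green standby mark, and leave it there. Then pull the wooden latch handle sideways, away from the red dome, against its spring, lift the tongue off its ball, and finish while holding the press open in the gripper with the tongue's socket at least 80 mm clear of the ball so that a colleague can take out the tag; do not let it down again, and leave the things lying around the press where they are.

Things in the scene. Friction and masses are not known exactly. Their poses are not given: they have to be found in the camera images.
- press: clamshell hot-foil press fixed to the bench, dark grey; origin on the bench under its base plate's middle (310 mm in x, 200 in y). x points from front (ball, tongue) to back (hinge), y left seen from the front. Coordinates below are in this frame, press closed. Control box with the dial on the -y side: 170 x 104 mm about x -15, y -150, top z 60. Arm's top z 105 mm, handle's 138.
- dial (a joint): heat dial, rad: 0 = low stop, grows clockwise seen from above to 4.71. GREEN MARK AT 0.70; starts at 1.45 to 2.15. Skirt 42 mm wide, 5 high; upright bar grip along the pointer, 40 x 12 mm, top 35 mm above the panel; white line = pointer. Pointer direction in the press frame: 2.356 minus the value, anticlockwise from +x. Stiff (0.04 N m), stays put.
- dial_grip (a point): on the dial's axis, in the bar grip, 27 mm above the panel (z 87 mm): x -45, y -150 mm. Its x axis is the pointer.
- hinge (a point): middle of the platen arm's hinge pin, at the back of the press: x 132, y 0, z 80 mm. The pin runs along the press's y axis.
- platen: the whole moving arm of the press: aluminium heating plate, grey arm and the tongue in front. Origin on the hinge pin (= point hinge), axes the press's when closed. Opens by turning up about the press's +y axis, 0 to 0.85 rad. Nothing props it: let go, it falls shut. It takes 5 to 7 N at the handle to lift. 0.33 rad gives about 82 mm between socket and ball. It carries latch and handle.
- socket (a point): centre of the ball socket in the tongue, the arm's front end: a 40 mm wide grey bar ending in a red dome (48 mm diameter, top z 107 mm) over the ball; dark latch barrel on its +y side (18 mm thick, ends at y 52, top z 82 mm). Lies on the ball's centre when closed, 252 mm before the hinge pin and 5 mm above it.
- ball (a point): centre of the fixed steel ball, 30 mm in diameter, on a stud at the front of the base: x -120, y 0, z 85 mm. Under it a square shoulder which the latch's keeper catches.
- latch (a joint): travel of the spring latch in the tongue, m: 0 = home, keeper under the ball, tongue locked; grows as the handle is pulled to the press's +y, stop at 0.015. Keeper is clear of the ball from 0.006; pull 10 to 14 mm. Spring 4 N at 0, 9 N at 0.015; springs back if let go. Once the tongue is off the ball its position no longer matters.
- handle_grip (a point): place to grip the wooden latch handle, from above: on its axis, 20 mm below its top. Upright round grip on the latch rod's end, 22 mm in diameter, 56 mm tall; closed and home at x -120, y 80, z 118 mm. 45 mm free between it and the red dome; below only the thin rod (z 73). Moves sideways with the latch, up and leaning back with the arm. Its axes are the press's when closed.
- foil_roll: bystander: roll of gold foil standing on end, 60 mm in diameter, 60 mm high, origin under its centre; left of the press.
- dye_jar: bystander: brown jar with a black cap, 52 mm in diameter, 62 mm high, origin under its centre; in front of the control box.
- type_holder: bystander: brass type holder, 24 by 85 by 20 mm with a black knob at each end (107 mm long over them), origin under its centre; in front of the tongue.
- steel_block: bystander: polished steel setting block, 75 by 45 by 20 mm, origin under its centre; to the left of the handle.

How it is judged:
On the way, in this order (a step that is already met when the one before it is completed fails the run):
1. the heat dial's pointer stands on the green mark while the press is still closed (value of joint dial between 0.58 and 0.82 rad and distance between socket and ball below 0.008 m), for 0.3 s.
2. the latch is pulled sideways against its spring (value of joint latch above 0.005 m), for 0.05 s.
3. the tongue is lifted 80 mm clear of the ball (distance between socket and ball above 0.078 m), for 0.2 s.
At the end, for the whole second after the job is handed in: Held open in the gripper: socket over 78 mm from the ball, fingers bearing on press arm or handle with over 1.5 N, press arm at rest (under 0.08 rad/s), no bystander touching the arm; dial within 0.12 rad of the green mark; each bystander within 30 mm of its start (distance between socket and ball above 0.078 m and contact force between the fingers and platen above 1.5 N and value of joint dial between 0.58 and 0.82 rad and contact force between platen and foil_roll below 0.3 N and contact force between platen and dye_jar below 0.3 N and contact force between platen and type_holder below 0.3 N and contact force between platen and steel_block below 0.3 N and distance of each of foil_roll, dye_jar, type_holder, steel_block from where it was at the start of the episode below 0.03 m and angular speed of platen below 0.08 rad/s); the arm keeps its last pose, push and grip.
It fails at once if a bystander is pushed away or knocked over (distance of any of foil_roll, dye_jar, type_holder, steel_block from where it was at the start of the episode above 0.03 m or angle between any of foil_roll, dye_jar's own z axis and vertical above 0.6 rad).
It also fails if it takes over 48 s, if anything falls off the work surface, if the arm or the gripper's body presses on something with over 40 N, if the wrist force passes 120 N, or if a joint passes its speed limit or range.

## Working session

There is one attempt and no reset: what is moved stays moved. The work goes in short steps, Python scripts to look and compute and a tool call to move; the robot and the scene stay as the last step left them, time stands still between calls to the robot, and variables do not carry over. Pictures are saved under pics/ and viewed, at most 10 in all, crops included, and the job is handed in when it is done.

Besides the shell and the picture viewer there is one more tool, called after "Emit:" as name(argument=value, ...) on one line, values as JSON. play_rows: Moves the arm, as the interface text tells. Its arguments: {"type":"object","properties":{"targets":{"type":"string"},"squeeze":{"type":"number"}},"required":["targets"]}

```bash
mkdir -p pics
python3 - <<'E'
from bench import r
import cv2,json
print(r.get_obs())
for n in("top","side"):
    print(n,r.camera_info(n)); cv2.imwrite(f"pics/{n}0.png",r.grab_frame(n)[:,:,::-1])
E
```

```text
{'clock': 0.0, 'joints': array([-1.21610417,  0.47779927,  0.02232399,  1.55644807, -0.01148109,
        1.1092941 , -0.08308161]), 'qvel': array([ 1.52274853e-03, -4.01141714e-04, -4.21173853e-05,  1.45993160e-03,
       -1.60770033e-03,  7.92277284e-04, -1.18275792e-04]), 'tau': array([-3.87600539e-04, -5.96449077e+01,  1.60789825e+00, -2.81181407e+01,
        1.24704026e-02,  9.47870139e-03, -1.08855065e-05]), 'tcp_pos': array([0.30109887, 0.60346453, 0.2303274 ]), 'orientation': array([-7.20323380e-01, -3.05761385e+00,  2.82692476e-03]), 'contact_force': array([0.14112387, 0.13779429, 0.95357344]), 'moment': array([0.02575968, 0.00972219, 0.05030011]), 'gripper_force': 0.0, 'grip_width': 0.08544591294212844}
top {'fov_y': 48.584368047257165, 'cx': 321.13698556327887, 'cy': 208.26259632943152, 'position': array([0.36081339, 0.03771482, 1.04590754]), 'rotation': array([-2.05662377,  2.17606212, -0.22943756])}
side {'fov_y': 51.70316312445708, 'cx': 320.7147945914027, 'cy': 202.73701549326026, 'position': array([ 0.25147777, -0.67079463,  0.62152952]), 'rotation': array([-2.14976103,  0.47037576, -0.27495999])}
```

View pics/top0.png

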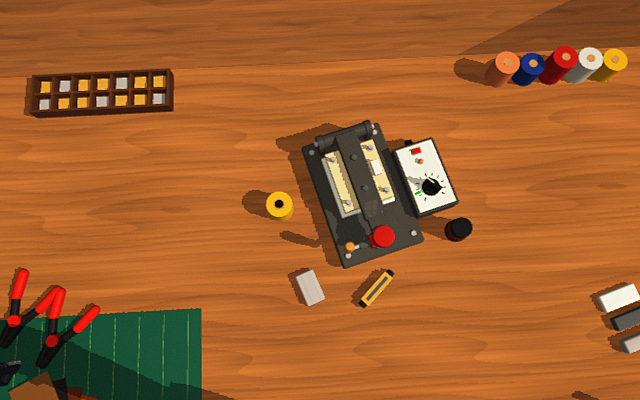

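View pics/side0.png

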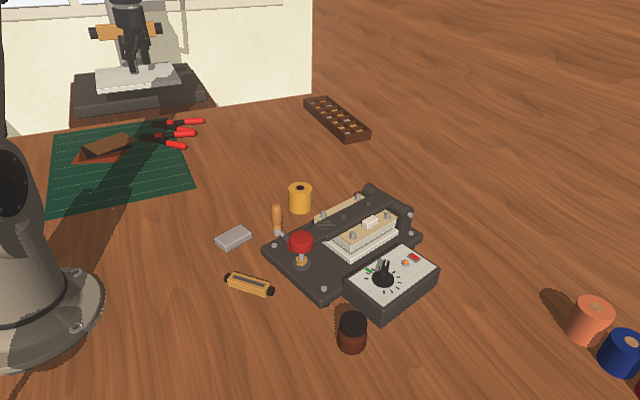

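The top view shows the dome at about (383,236), the handle at (350,246) and the dial at (431,187). In the side view the dome is at (300,241), the handle top at (277,207) and the dial at (383,268). I'll cast rays from these and fit the press frame.

```bash
cat > h.py <<'E'
from bench import r
import numpy as np,cv2
from scipy.spatial.transform import Rotation as R
from scipy.optimize import least_squares
def ray(ci,u,v):
    f=200/np.tan(np.radians(ci["fov_y"])/2)
    d=R.from_rotvec(ci["rotation"]).apply([(u-ci["cx"])/f,(v-ci["cy"])/f,1.])
    return np.array(ci["position"]),d
def onz(ci,u,v,z):
    p,d=ray(ci,u,v); return p+d*(z-p[2])/d[2]
def proj(ci,P):
    f=200/np.tan(np.radians(ci["fov_y"])/2)
    c=R.from_rotvec(ci["rotation"]).inv().apply(np.asarray(P)-ci["position"])
    return np.array([c[0]/c[2]*f+ci["cx"],c[1]/c[2]*f+ci["cy"]])
def cent(m):
    n,l,s,c=cv2.connectedComponentsWithStats(m.astype(np.uint8)); i=1+np.argmax(s[1:,4]); return c[i],s[i]
def P2W(t,p): # press pose (x,y,yaw)
    return np.r_[R.from_euler('z',t[2]).apply(p)[:2]+t[:2],p[2]]
def tool(o,p): # world vec -> tool axes
    return R.from_rotvec(o["orientation"]).inv().apply(np.asarray(p)-o["tcp_pos"])
E
python3 - <<'E'
from h import *
T,S=r.camera_info("top"),r.camera_info("side")
A=cv2.cvtColor(cv2.imread("pics/top0.png"),cv2.COLOR_BGR2HSV).astype(int);h,s,v=A[...,0],A[...,1],A[...,2]
m=((h<6)|(h>174))&(s>170)&(v>90); m[:, :365]=0;m[:,405:]=0;m[:215]=0;m[260:]=0
print("dome",cent(m))
d=onz(T,*cent(m)[0],.098);print(d)
print("handle",onz(T,350,246,.138),"dial",onz(T,431,187,.075))
obs=[(T,cent(m)[0],[-.12,0,.098]),(T,(350,246),[-.12,.08,.134]),(T,(431,187),[-.045,-.15,.08]),
 (S,(277,207),[-.12,.08,.135]),(S,(300,237),[-.12,0,.105]),(S,(384,275),[-.045,-.15,.075])]
for a,b in((375,126),(.0,.0)):pass
f=lambda t:np.concatenate([proj(c,P2W(t,p))-q for c,q,p in obs])
best=min((least_squares(f,[.4,0,y],loss='soft_l1') for y in(-2,-1,0,1,2,3)),key=lambda q:q.cost)
t=best.x;print(t,f(t).round(1)); np.save("press.npy",t)
for n,p in dict(dial=[-.045,-.15,.087],handle=[-.12,.08,.118],hinge=[.132,0,.08]).items():
    w=P2W(t,p);print(n,w.round(4),np.hypot(*w[:2]))
for n,u,v,z in(("jar",458,229,.062),("roll",279,205,.06),("holder",376,288,.02),("block",310,287,.02)):
    print(n,onz(T,u,v,z).round(3))
o=r.get_obs();M=R.from_rotvec(o["orientation"]).as_matrix();print(M.round(3))
print("dial rel tool",tool(o,P2W(t,[-.045,-.15,.2])).round(3))
print("wrist cam in tool", tool(o,r.camera_info("wrist")["position"]), (M.T@R.from_rotvec(r.camera_info("wrist")["rotation"]).as_matrix()).round(2))
E
```

```text
dome (array([382.18881119, 236.40792541]), array([368, 225,  27,  23, 429], dtype=int32))
[ 0.48934979 -0.10535949  0.098     ]
handle [ 0.46781901 -0.03147868  0.138     ] dial [ 0.59865676 -0.22879419  0.075     ]
[ 0.6051955  -0.0760651   0.26226022] [ 0.8 -0.  -0.9 -0.1  2.1 -1.5 -1.1 -0.9  0.6  0.6 -1.1 -0.4]
dial [ 0.6006 -0.2326  0.087 ] 0.6440909286394557
handle [ 0.4686 -0.0299  0.118 ] 0.4695114109319601
hinge [ 0.7327 -0.0418  0.08  ] 0.7338757503471547
jar [ 0.501 -0.283  0.062]
roll [0.58  0.117 0.06 ]
holder [ 0.382 -0.093  0.02 ]
block [0.393 0.057 0.02 ]
[[-0.895  0.446 -0.001]
 [ 0.446  0.895 -0.001]
 [-0.    -0.002 -1.   ]]
dial rel tool [-0.641 -0.614  0.031]
wrist cam in tool [ 0.06535429  0.00043745 -0.1429871 ] [[-0.   -0.97 -0.26]
 [ 1.   -0.    0.  ]
 [-0.   -0.26  0.97]]
```

The fit is good to about 2 px, with yaw 0.262 rad. Next I'll travel above the dial, 0.89 m away, and spin into line with the pointer on the way.

Emit:
play_rows(targets="-1 -0.21 -0.2 0 0;-1 -0.21 -0.2 0 0;-1 -0.21 -0.2 0 0;-1 -0.21 -0.2 0 0;-1 -0.21 -0.2 0 0;-1 -0.21 -0.2 0 0;-1 -0.21 -0.2 0 0;-1 -0.21 -0.2 0 0")

```text
clock: 0.77
tcp_pos: [0.4033, 0.3222, 0.231]
orientation: [0.737, 3.052, -0.007]
contact_force: [0.5, -0.8, 0.2]
grip_width: 0.0852
gripper_force: 0.0
```

Emit:
play_rows(targets="-1 -0.21 -0.2 0 0.9;-1 -0.21 -0.2 0 0.9;-1 -0.21 -0.2 0 0.9;-1 -0.21 -0.2 0 0.9;-1 -0.21 -0.2 0 0.9;-1 -0.21 -0.2 0 0.9;-1 -0.21 -0.2 0 0.9;-1 -0.21 -0.2 0 0.9")

```text
clock: 1.43
tcp_pos: [0.5003, 0.05, 0.2317]
orientation: [1.998, 2.42, -0.002]
contact_force: [0.5, -1.5, -0.2]
grip_width: 0.0852
gripper_force: 0.0
```

Run:
```python
from h import *
o=r.get_obs();t=np.load("press.npy");M=R.from_rotvec(o["orientation"]).as_matrix()
print(o["tcp_pos"],o["joints"].round(2),"xang",np.arctan2(M[1,0],M[0,0]),tool(o,P2W(t,[-.045,-.15,.2])).round(3))
```

```text
[0.5003438  0.05003881 0.23166815] [-0.59  0.2   0.42  1.98 -0.09  0.98  0.06] xang 1.7614017909212563 [-0.296  0.045  0.033]
```

Emit:
play_rows(targets="-1 -0.296 0.045 0 0.94;-1 -0.296 0.045 0 0.94;-1 -0.296 0.045 0 0.94;-1 -0.296 0.045 0 0.94;-1 -0.296 0.045 0 0.94;-1 -0.296 0.045 0 0.94;-1 -0.296 0.045 0 0.94;-1 -0.296 0.045 0 0.94")

```text
clock: 2.1
tcp_pos: [0.604, -0.2292, 0.2313]
orientation: [2.873, 1.259, -0.003]
contact_force: [-1.1, -0.5, 0.3]
grip_width: 0.0854
gripper_force: 0.0
```

Emit:
play_rows(targets="-0.3 0 0 0 0;-0.3 0 0 0 0;-0.3 0 0 0 0")

```text
clock: 2.35
tcp_pos: [0.6037, -0.2196, 0.2307]
orientation: [-2.865, -1.284, 0.0]
contact_force: [-0.4, 1.0, -0.1]
grip_width: 0.0556
gripper_force: 0.0
```

Run:
```python
from h import *
o=r.get_obs();t=np.load("press.npy");M=R.from_rotvec(o["orientation"]).as_matrix();c=r.camera_info("wrist")
cv2.imwrite("pics/w1.png",r.grab_frame("wrist")[:,:,::-1])
print(o["tcp_pos"],o["joints"].round(2),"xang",np.arctan2(M[1,0],M[0,0]),tool(o,P2W(t,[-.045,-.15,.2])).round(3))
print(proj(c,P2W(t,[-.045,-.15,.095])),proj(c,P2W(t,[-.045,-.15,.06])), c)
```

```text
[ 0.60371831 -0.21955006  0.23068401] [-0.22  0.49  0.67  1.67 -0.34  1.1  -0.18] xang 0.84283794448107 [-0.012  0.006  0.031]
[324.77057418 200.53857855] [324.12994327 192.23413254] {'fov_y': 69.93863046881037, 'cx': 317.9634625328974, 'cy': 197.4289538530743, 'position': array([ 0.64757219, -0.17057298,  0.37370592]), 'rotation': array([ 2.70612429, -1.03075125, -0.13821615])}
```

View pics/w1.png

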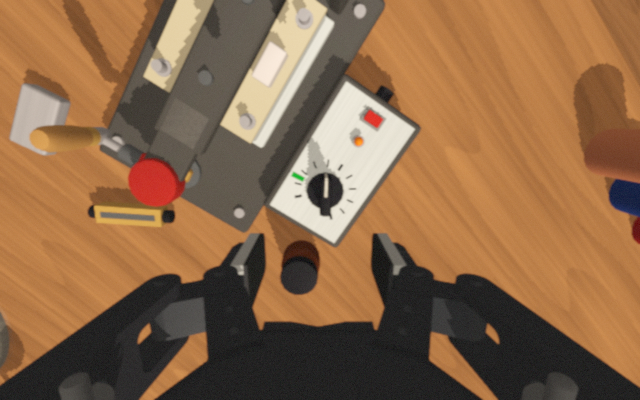

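The picture shows the dial centre at about (325,190) with the white pointer upward, almost along tool x. The green mark is at (298,177), where the fitted model expects it. I'll measure the pointer line's angle.

Run:
```python
from h import *
o=r.get_obs();t=np.load("press.npy");c=r.camera_info("wrist")
A=cv2.imread("pics/w1.png");g=A.min(2).astype(int)
print(g[168:216,312:340:1][::2])
roi=np.zeros_like(g);roi[172:202,316:336]=1
m=(g>120)&(roi>0);
n,l,s,cc=cv2.connectedComponentsWithStats(m.astype(np.uint8));print(s[1:],cc[1:])
i=l[:, :]; k=min(range(1,n),key=lambda k:np.hypot(*(cc[k]-[325,187])))
ys,xs=np.where(l==k);P=np.array([onz(c,x,y,.095)[:2] for x,y in zip(xs,ys)])
u=np.linalg.svd(P-P.mean(0))[2][0];print("mid",P.mean(0),"len",np.ptp(P@u),"ang",np.arctan2(*u[::-1]),"model dial",P2W(t,[-.045,-.15,0]))
b=(A.max(2)<70);b[:150]=0;b[225:]=0;b[:,:295]=0;b[:,:][:,352:]=0
q=cent(b);print(q)
```

```text
[[160 156 151 139 137 147 156 157 159 158 158 157 158 159 157 167 183 191
  197 208 215 213 212 210 207 188 144  94]
 [160 159 159 158 156 156 157 161 159 159 159 156 154 157 157 158 159 159
  167 187 202 205 207 210 209 193 164 156]
 [161 159 157 156 157 155 151 149 143 138 128 117 111 109 117 124 136 141
  146 149 156 164 175 197 210 211 210 210]
 [158 155 149 143 124  97  72  52  43  29  30  41  67  92  93  67  45  49
   51  64  80 108 135 164 193 209 211 211]
 [142 124  89  57  38  35  32  25  24  21  21  25  66  95 108  84  47  24
   29  42  47  48  57  89 136 175 196 200]
 [ 73  36  30  30  34  40  27  28  17  23  18  33  87 140 160 137  75  32
   22  37  44  42  42  44  49  66  98 144]
 [ 36  24  34  25  19  31  31  31  27  24  33  44  94 154 177 152  99  45
   32  30  41  43  41  49  40  38  53 102]
 [ 26  29  30  31  26  28  31  27  29  22  37  52 112 172 192 169 105  44
   44  40  39  42  44  43  41  41  40  53]
 [ 24  28  35  32  24  28  31  30  34  32  40  55 115 171 192 166  99  54
   44  34  39  37  40  44  40  44  43  45]
 [ 24  36  24  24  34  31  22  26  31  31  33  
[... 1378 characters left out ...]
 210 198 162  88  37  41  38  48  45  50  48  45  60
  117 179 205 210 212 213 215 215 214 205]
 [210 212 211 211 211 211 204 166  95  40  44  41  43  42  45  51  45  62
  121 178 206 211 213 216 214 214 215 214]
 [212 209 212 211 212 211 207 180 130  80  55  48  49  52  57  56  55  46
   86 154 194 212 214 215 213 215 215 213]]
[[316 172   7   3  11]
 [327 172   9   4  16]
 [324 177   4  21  71]] [[318.18181818 172.45454545]
 [332.3125     172.6875    ]
 [325.67605634 187.76056338]]
mid [ 0.61014593 -0.22308947] len 0.02051009062000561 ang -2.3274517310433382 model dial [ 0.60062383 -0.23260296  0.        ]
(array([324.34352941, 192.24235294]), array([308, 174,  34,  41, 850], dtype=int32))
```

Run:
```python
from h import *
o=r.get_obs();M=R.from_rotvec(o["orientation"]).as_matrix()
print(o["clock"],o["tcp_pos"],"xang",np.arctan2(M[1,0],M[0,0]),tool(o,[.6015,-.2315,.071]).round(4),abs(o["qvel"]).max())
```

```text
2.4 [ 0.60379776 -0.21932651  0.23090132] xang 0.8430591811365119 [-0.0107  0.0066  0.1599] 0.006531058872515935
```

Now settled. I'll descend to 60 mm above, then finish the descent, with a 0.03 rad alignment spin.

Emit:
play_rows(targets="-0.3 -0.011 0.0065 0.06 0.03;-0.3 -0.011 0.0065 0.09 0.03;-0.3 -0.011 0.0065 0.12 0.03;-0.3 -0.011 0.0065 0.145 0.03;-0.3 -0.011 0.0065 0.159 0.03;-0.3 -0.011 0.0065 0.159 0.03;-0.3 -0.011 0.0065 0.159 0.03")

```text
clock: 2.98
tcp_pos: [0.6017, -0.2335, 0.0729]
orientation: [-2.887, -1.238, -0.001]
contact_force: [0.3, -0.2, -0.4]
grip_width: 0.0557
gripper_force: 0.0
```

Emit:
play_rows(targets="0.9 0 0 0 0;0.9 0 0 0 0;0.9 0 0 0 0;0.9 0 0 0 0;0.9 0 0 0 0;0.9 0 0 0 0", squeeze=30)

```text
clock: 3.48
tcp_pos: [0.6012, -0.2335, 0.0738]
orientation: [-2.886, -1.236, -0.001]
contact_force: [-4.3, 3.9, 10.7]
grip_width: 0.0112
gripper_force: 31.2
```

Run:
```python
from h import *
o=r.get_obs();M=R.from_rotvec(o["orientation"]).as_matrix()
print(o["clock"],o["tcp_pos"],"xang",np.arctan2(M[1,0],M[0,0]),o["contact_force"],o["moment"],o["grip_width"],o["gripper_force"],o["joints"].round(2))
```

```text
3.4833 [ 0.6011523  -0.23352567  0.07383083] xang 0.8091932510039263 [-4.29297065  3.90166809 10.74872309] [0.75363392 0.91600909 0.00636847] 0.011245518816159946 31.22804045677185 [-0.12  0.67  0.57  1.78 -0.48  0.83 -0.09]
```

Bar gripped at 11.2 mm. I'll raise 1 mm to relieve the load, then turn −1.12 rad.

Emit:
play_rows(targets="0.9 0 0 -0.001 -0.08;0.9 0 0 -0.001 -0.16;0.9 0 0 -0.001 -0.24;0.9 0 0 -0.001 -0.32;0.9 0 0 -0.001 -0.4;0.9 0 0 -0.001 -0.48;0.9 0 0 -0.001 -0.56;0.9 0 0 -0.001 -0.56")

```text
clock: 4.15
tcp_pos: [0.6022, -0.234, 0.0739]
orientation: [2.43, 1.989, 0.003]
contact_force: [2.5, 1.2, -1.1]
grip_width: 0.0114
gripper_force: 29.9
```

Emit:
play_rows(targets="0.9 0 0 0 -0.08;0.9 0 0 0 -0.16;0.9 0 0 0 -0.24;0.9 0 0 0 -0.32;0.9 0 0 0 -0.4;0.9 0 0 0 -0.48;0.9 0 0 0 -0.55;0.9 0 0 0 -0.55")

```text
clock: 4.82
tcp_pos: [0.6033, -0.2338, 0.074]
orientation: [1.799, 2.571, 0.003]
contact_force: [5.6, 0.7, -3.9]
grip_width: 0.0113
gripper_force: 29.7
```

Run:
```python
from h import *
o=r.get_obs();M=R.from_rotvec(o["orientation"]).as_matrix();t=np.load("press.npy")
a=np.arctan2(M[1,0],M[0,0])
print(o["clock"],o["tcp_pos"],"xang",a,"val",2.356+t[2]-a,o["contact_force"],o["moment"],o["gripper_force"],o["joints"].round(2))
```

```text
4.8167 [ 0.6032855  -0.23384605  0.07396351] xang 1.920415355118874 val 0.6978448666797505 [ 5.60318297  0.72629808 -3.88030619] [ 0.19124952 -1.19493248  0.06257382] 29.72264438867569 [ 0.08  0.62  0.28  1.76 -0.23  0.79  0.81]
```

Now open, wait a little, rise, and check the pointer.

Emit:
play_rows(targets="0.9 0 0 0 0;-0.4 0 0 0 0;-0.4 0 0 0 0;-0.4 0 0 0 0;-0.4 0 0 -0.03 0;-0.4 0 0 -0.07 0;-0.4 0 0 -0.11 0;-0.4 0 0 -0.15 0")

```text
clock: 5.48
tcp_pos: [0.6003, -0.2345, 0.2249]
orientation: [-1.805, -2.57, 0.001]
contact_force: [1.2, -0.1, 0.5]
grip_width: 0.0597
gripper_force: 0.0
```

Emit:
play_rows(targets="-0.4 0 0 0 0;-0.4 0 0 0 0")

```text
clock: 5.65
tcp_pos: [0.6024, -0.2353, 0.2265]
orientation: [1.802, 2.567, 0.003]
contact_force: [-0.1, -0.4, -0.2]
grip_width: 0.0595
gripper_force: 0.0
```

Run:
```python
from h import *
o=r.get_obs();t=np.load("press.npy");c=r.camera_info("wrist");M=R.from_rotvec(o["orientation"]).as_matrix()
A=r.grab_frame("wrist")[:,:,::-1].copy();cv2.imwrite("pics/w2.png",A);g=A.min(2).astype(int)
q=proj(c,P2W(t,[-.045,-.15,.095]));print(q)
x,y=q.astype(int);m=np.zeros(g.shape,bool);m[y-22:y+14,x-12:x+12]=g[y-22:y+14,x-12:x+12]>115
n,l,s,cc=cv2.connectedComponentsWithStats(m.astype(np.uint8))
for k in range(1,n):
    if s[k,4]<25: continue
    ys,xs=np.where(l==k);P=np.array([onz(c,x,y,.095)[:2] for x,y in zip(xs,ys)])
    u=np.linalg.svd(P-P.mean(0))[2][0];a=np.arctan2(*u[::-1])%np.pi;print(s[k],cc[k],a,"val",2.356+t[2]-a)
hs=cv2.cvtColor(A,cv2.COLOR_BGR2HSV);gm=cv2.inRange(hs,(45,120,80),(75,255,255));gp=cent(gm)
G=onz(c,*gp[0],.06);d=G-P2W(t,[-.045,-.15,.06]);print("green",gp,np.arctan2(d[1],d[0]))
red=cv2.inRange(hs,(0,190,80),(5,255,255))|cv2.inRange(hs,(175,190,80),(180,255,255));rc=cent(red);print("dome",rc,onz(c,*rc[0],.1),P2W(t,[-.12,0,.1]))
hp=P2W(t,[-.12,.08,.2]);print(o["tcp_pos"],np.arctan2(M[1,0],M[0,0]),tool(o,hp).round(4),o["joints"].round(2))
```

```text
[316.03954476 186.41794019]
[317 164   4  21  79] [318.40506329 174.30379747] 1.93202193233894 val 0.6862382894596846
[304 191  10   9  56] [307.41071429 196.26785714] 2.90243504072235 val -0.2841748189237254
green (array([317.67647059, 147.35294118]), array([316, 141,   4,  13,  34], dtype=int32)) 1.8664337634734216
dome (array([240.95021251,  15.2962963 ]), array([ 211,    0,   58,   38, 1647], dtype=int32)) [ 0.49225467 -0.11540625  0.1       ] [ 0.48929873 -0.1071768   0.1       ]
[ 0.60243999 -0.23526392  0.22647456] 1.9174347190076935 [ 0.2387 -0.0563  0.0254] [ 0.03  0.44  0.34  1.66 -0.16  1.06  0.76]
```

View pics/w2.png

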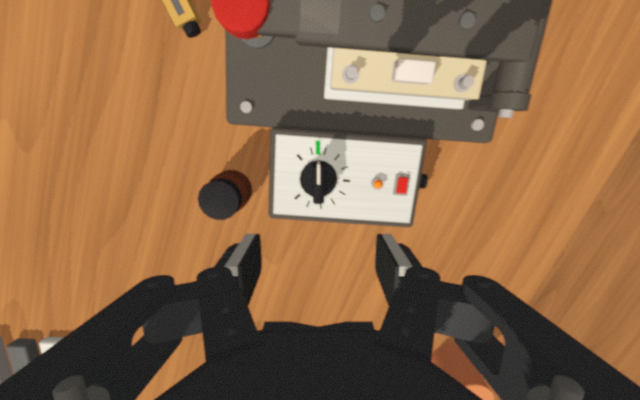

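The pointer at (318,174) is on the green mark at (318,147), seen from the axis at (318,180), and reads about 0.69. Next, travel over the handle and turn so the fingers close along press y.

Emit:
play_rows(targets="-0.4 0.2387 -0.0563 0 0.9;-0.4 0.2387 -0.0563 0 0.9;-0.4 0.2387 -0.0563 0 0.9;-0.4 0.2387 -0.0563 0 0.9;-0.4 0.2387 -0.0563 0 0.9;-0.4 0.2387 -0.0563 0 0.9;-0.4 0.2387 -0.0563 0 0.9;-0.4 0.2387 -0.0563 0 0.9")

```text
clock: 6.37
tcp_pos: [0.4635, -0.0258, 0.2214]
orientation: [-2.741, -1.528, 0.006]
contact_force: [-0.4, 0.0, 0.0]
grip_width: 0.06
gripper_force: 0.0
```

Emit:
play_rows(targets="-0.4 0 0 0 0.75;-0.4 0 0 0 0.75;-0.4 0 0 0 0.75;-0.4 0 0 0 0.75;-0.4 0 0 0 0.75;-0.4 0 0 0 0.75;-0.4 0 0 0 0.75;-0.4 0 0 0 0.75")

```text
clock: 7.03
tcp_pos: [0.4659, -0.0291, 0.2221]
orientation: [3.112, 0.427, -0.004]
contact_force: [0.1, 0.2, -0.1]
grip_width: 0.0598
gripper_force: 0.0
```

Emit:
play_rows(targets="-0.4 0 0 0 0;-0.4 0 0 0 0")

```text
clock: 7.2
tcp_pos: [0.4665, -0.0291, 0.2228]
orientation: [3.113, 0.425, -0.002]
contact_force: [-0.2, 0.6, -0.2]
grip_width: 0.0599
gripper_force: 0.0
```

Run:
```python
from h import *
o=r.get_obs();t=np.load("press.npy");c=r.camera_info("wrist");M=R.from_rotvec(o["orientation"]).as_matrix()
A=r.grab_frame("wrist")[:,:,::-1].copy();cv2.imwrite("pics/w3.png",A)
print("model px: handle top",proj(c,P2W(t,[-.12,.08,.138])),"dome top",proj(c,P2W(t,[-.12,0,.107])))
print(o["tcp_pos"],np.arctan2(M[1,0],M[0,0]),tool(o,P2W(t,[-.12,.08,.099])).round(4),o["joints"].round(2))
```

```text
model px: handle top [320.20094244 200.81707109] dome top [405.77754587 192.55089315]
[ 0.46651274 -0.02910658  0.22282332] 0.2712123501351251 [0.0019 0.0013 0.1238] [-0.53  0.14  0.51  2.07 -0.09  0.95 -1.27]
```

View pics/w3.png

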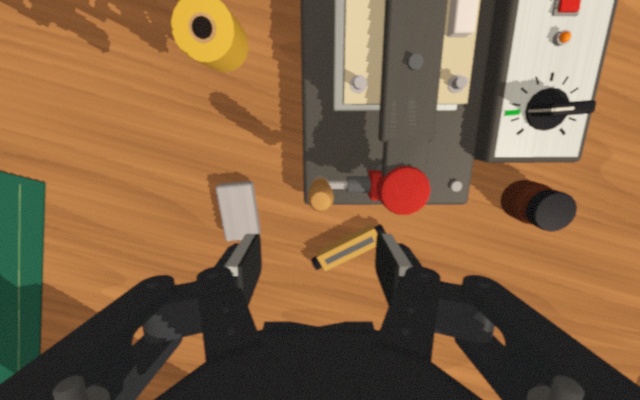

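The picture shows the handle top at (321,195), the dome at (405,190) and the dial at (548,110). The dial's bar leans outward from parallax, so I'll check the pointer's ends by projection.

Run:
```python
from h import *
t=np.load("press.npy");c=r.camera_info("wrist")
for z in(.06,.095):
  for s in(0,.02,-.02):
    a=2.356-.7;print(z,s,proj(c,P2W(t,[-.045+s*np.cos(a),-.15+s*np.sin(a),z])).round())
A=cv2.imread("pics/w3.png");g=A.min(2)
print(g[98:116:2,540:600:3])
hs=cv2.cvtColor(A,cv2.COLOR_BGR2HSV)
m=cv2.inRange(hs,(0,190,80),(5,255,255))|cv2.inRange(hs,(175,190,80),(180,255,255));m[:150]=0;m[:,:380]=0
q=cent(m);print("dome",q,onz(c,*q[0],.1),P2W(t,[-.12,0,.1]))
m=cv2.inRange(hs,(8,90,150),(22,255,255));m[:172]=0;m[215:]=0;m[:,:305]=0;m[:,337:]=0
q=cent(m);print("handle",q)
```

```text
0.06 0 [545. 112.]
0.06 0.02 [525. 113.]
0.06 -0.02 [565. 110.]
0.095 0 [574. 110.]
0.095 0.02 [552. 112.]
0.095 -0.02 [597. 109.]
[[ 27  31  25  33  20  28  29  27  30  72 205 210 208 206 205 209 206 146
   82  70]
 [ 28  25  26  29  27  24  28  27  28  36 183 198 191 189 163 149 131  66
   62  69]
 [ 27  25  29  21  27  29  24  25  22  26  71  72  51  37  35  37  30  40
   42  63]
 [ 27  10  22  16  28  31  29  34  31  30  36  36  37  40  37  33  42  38
   38  70]
 [ 25  23  16  23  28  43  52  61  76  89 109 115  40  39  37  43  41  37
   46  73]
 [ 47  49  56  60 126 144 175 190 190 190 194 175  40  33  36  38  42  38
   49  73]
 [ 93  90  88  91 168 174 184 164 145 129 119  85  47  46  47  47  44  44
   50  71]
 [ 48  34  42  36  60  62  65  63  56  51  49  50  51  53  49  56  41  52
   65  65]
 [ 18  18  15  13  32  49  43  40  42  70 109 130 142 154 167 192  94  71
   64  68]]
dome (array([403.83653846, 189.97649573]), array([ 380,  167,   50,   47, 1872], dtype=int32)) [ 0.4901932  -0.10718501  0.1       ] [ 0.48929873 -0.1071768   0.1       ]
handle (array([321.36945813, 203.96551724]), array([305, 190,  32,  25, 609], dtype=int32))
```

The white line runs from 552 to 574, which is the half towards green, so the dial is set. The handle agrees with the model to within a few mm. Descend and grip.

Emit:
play_rows(targets="-0.4 0.003 0.001 0.03 0.01;-0.4 0.003 0.001 0.06 0.01;-0.4 0.003 0.001 0.09 0.01;-0.4 0.003 0.001 0.11 0.01;-0.4 0.003 0.001 0.123 0.01;-0.4 0.003 0.001 0.123 0.01;-0.4 0.003 0.001 0.123 0.01")

```text
clock: 7.83
tcp_pos: [0.4697, -0.0295, 0.1]
orientation: [3.115, 0.406, -0.002]
contact_force: [0.4, -0.4, 0.9]
grip_width: 0.0599
gripper_force: 0.0
```

Emit:
play_rows(targets="0.9 0 0 0 0;0.9 0 0 0 0;0.9 0 0 0 0;0.9 0 0 0 0;0.9 0 0 0 0;0.9 0 0 0 0", squeeze=60)

```text
clock: 8.33
tcp_pos: [0.4711, -0.0298, 0.1014]
orientation: [3.115, 0.405, 0.004]
contact_force: [-0.2, -2.0, 5.7]
grip_width: 0.0206
gripper_force: 58.5
```

Run:
```python
from h import *
o=r.get_obs();M=R.from_rotvec(o["orientation"]).as_matrix();t=np.load("press.npy")
print(o["clock"],o["tcp_pos"],P2W(t,[-.12,.08,.099]),o["contact_force"],o["grip_width"],o["gripper_force"]);print(M.round(3))
th=np.array([.1,.2,.3,.37,.42]);
for a in th: # handle displacement in press x,z
    v=np.array([-.252,.038]);w=[v[0]*np.cos(a)+v[1]*np.sin(a),-v[0]*np.sin(a)+v[1]*np.cos(a)];print(a,(w-v).round(4), "sep",2*.25205*np.sin(a/2))
```

```text
8.3333 [ 0.47107546 -0.02981514  0.1014163 ] [ 0.4685576  -0.02991228  0.099     ] [-0.20342097 -1.99740692  5.6847137 ] 0.020621588861978624 58.46364498138428
[[ 0.967  0.256  0.002]
 [ 0.256 -0.967 -0.   ]
 [ 0.002  0.001 -1.   ]]
0.1 [0.0051 0.025 ] sep 0.025194499229348945
0.2 [0.0126 0.0493] sep 0.05032602533166607
0.3 [0.0225 0.0728] sep 0.07533176257994137
0.37 [0.0308 0.0886] sep 0.09272744755148557
0.42 [0.0374 0.0995] sep 0.10508463551241878
```

Gripped at 20.6 mm. Pull 13 mm towards press +y, which is tool −y.

Emit:
play_rows(targets="0.9 0 -0.004 0 0;0.9 0 -0.008 0 0;0.9 0 -0.011 0 0;0.9 0 -0.013 0 0;0.9 0 -0.013 0 0;0.9 0 -0.013 0 0")

```text
clock: 8.83
tcp_pos: [0.4679, -0.0185, 0.1014]
orientation: [3.114, 0.403, 0.004]
contact_force: [0.1, -7.7, 5.4]
grip_width: 0.0203
gripper_force: 58.8
```

It moved 11.7 mm at 7.7 N, as the spring predicts. Lift along the arc.

Emit:
play_rows(targets="0.9 0.001 0 -0.006 0;0.9 0.002 0 -0.012 0;0.9 0.004 0 -0.019 0;0.9 0.005 0 -0.025 0;0.9 0.007 0 -0.031 0;0.9 0.009 0 -0.037 0;0.9 0.011 0 -0.043 0;0.9 0.0126 0 -0.0493 0")

```text
clock: 9.5
tcp_pos: [0.4787, -0.0154, 0.1493]
orientation: [3.113, 0.403, -0.001]
contact_force: [4.6, -6.1, -9.1]
grip_width: 0.0201
gripper_force: 58.9
```

Run:
```python
from h import *
o=r.get_obs();print(o["tcp_pos"],o["contact_force"],o["moment"],o["grip_width"],o["gripper_force"])
```

```text
[ 0.47865223 -0.0153613   0.14934247] [ 4.61742401 -6.06101927 -9.10081406] [-1.30715625 -0.73685592  0.088092  ] 0.02013879930923101 58.907729387283325
```

Emit:
play_rows(targets="0.9 0.003 0 -0.007 0;0.9 0.006 0 -0.014 0;0.9 0.009 0 -0.021 0;0.9 0.012 0 -0.028 0;0.9 0.015 0 -0.034 0;0.9 0.018 0 -0.04 0;0.9 0.022 0 -0.046 0;0.9 0.025 0 -0.051 0")

```text
clock: 10.17
tcp_pos: [0.502, -0.0093, 0.1999]
orientation: [3.113, 0.403, -0.004]
contact_force: [2.9, -7.2, -11.4]
grip_width: 0.0204
gripper_force: 58.9
```

Emit:
play_rows(targets="0.9 0 0 0 0;0.9 0 0 0 0;0.9 0 0 0 0;0.9 0 0 0 0;0.9 0 0 0 0;0.9 0 0 0 0")

```text
clock: 10.67
tcp_pos: [0.5023, -0.0094, 0.2]
orientation: [3.113, 0.403, -0.002]
contact_force: [2.4, -6.4, -6.5]
grip_width: 0.0209
gripper_force: 59.4
```

Run:
```python
from h import *
o=r.get_obs();print(o["tcp_pos"],o["contact_force"],o["moment"],o["grip_width"],o["gripper_force"])
S=r.camera_info("side");A=r.grab_frame("side")[:,:,::-1];cv2.imwrite("pics/s4.png",cv2.resize(A[120:370,180:480],None,fx=2.4,fy=2.4))
t=np.load("press.npy");b=.42
for a in(0,.3,.35,.42):
  v=np.array([-.252,.027]);w=[.132+v[0]*np.cos(a)+v[1]*np.sin(a),.08-v[0]*np.sin(a)+v[1]*np.cos(a)]
  print("dome top at",a,((proj(S,P2W(t,[w[0],0,w[1]]))-[180,120])*2.4).round())
```

```text
[ 0.50228457 -0.0094409   0.20002438] [ 2.43757201 -6.38511157 -6.54158689] [-1.53948739 -0.35328078  0.14917604] 0.020907985410001082 59.35969948768616
dome top at 0 [290. 280.]
dome top at 0.3 [309. 197.]
dome top at 0.35 [314. 183.]
dome top at 0.42 [323. 162.]
```

View pics/s4.png

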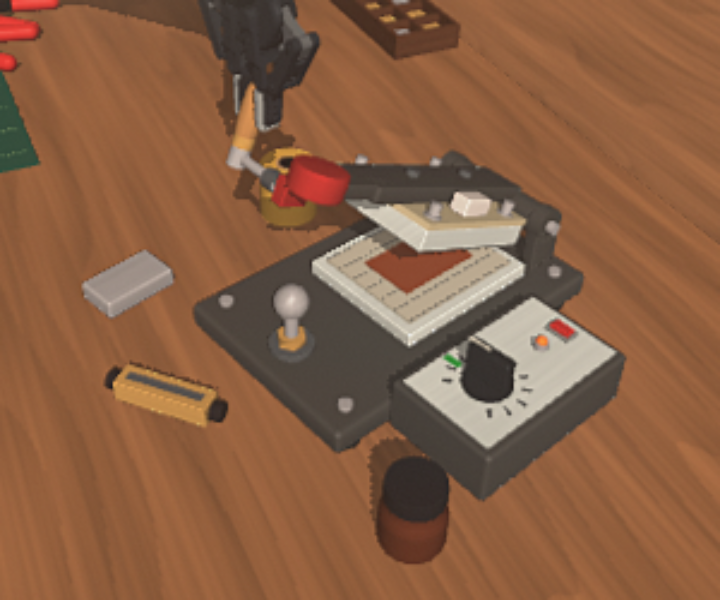

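The press is open. The dome top at about (322,168) gives roughly 0.40 rad, or 100 mm clear of the ball. The handle is held, the bystanders are untouched and the pointer is on green. Handing in.

```bash
python3 -c "
from bench import r
print(r.hand_in())"
```

```text
the job is handed in; nothing more can be done
None
```

The job is handed in, but the judge gave no verdict. By my last measurements the dial sits on the green standby mark (about 0.69 rad), and the gripper holds the press open by the handle with the socket about 100 mm clear of the ball. The things around the press are undisturbed in the last picture.

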